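# Gauge how deep the floating piston sits in a damper body

### The arm

A 6-joint arm with a two-finger parallel gripper is mounted at the origin on a cart in front of the work surface, level with it; the furniture and walls round the work are solid. World frame = base frame: x ahead of the robot, y to its left, z up, the work surface at z = 0. Lengths are in m, angles in rad, forces in N, time in s.
With the tool pointing down it reaches from about 0.425 to 0.95 m from the base axis. Payload 3.5 kg.
Tool frame: the origin (TCP) lies between the finger pads; the fingertips stand 14 mm ahead of it and the grasp point (between the pads) lies 5 mm behind it; z points along the fingers, y is the line along which they close (so a half turn about z gives the same grasp; the last joint's range is limited). The gripper opens to 85 mm and grips with 20 to 120 N. Pads are 22 mm wide; open, the fingers measure 114 mm over their backs; the gripper's body (76 mm by 85 mm) begins 54 mm behind the grasp point. The pads swing forward as they close: fully open they stand 13 mm farther back than shut.
Start: joints at [-1.459, 0.286, 1.577, -0, 1.279, -0.15], TCP at [0.175, -0.652, 0.245] pointing down, gripper open.
Joint ranges: [-2.77, 2.77], [-0.9, 2.22], [0.21, 2.48], [-1.53, 4.67], [0.24, 2.81], [-2.84, 2.84]. Speed limits (rad/s): [2.79, 2.79, 3.14, 3.14, 3.14, 3.14].

### API

Orientations are given as a unit quaternion [x, y, z, w].
In Python, from plant import * gives the robot as it stands.
- The arm moves only by the tool step_arm, never from a script. Its argument "commands" is a list of rows, each an object of numbers: "gripper": the gripper's target within -1 to 1 (shut at 1, half-way at 0, fully open at -1); "x", "y", "z": the shift along the tool's x, y, z in mm; "spin": the turn about the tool's z in degrees. A call has exactly 10 rows; each row shifts and turns the commanded pose from where the row before left it, along the tool's axes as they then stand; what a row does not reach is not made up. A row lasts 1/10 s, in which the tool goes at most 50 mm and 8.59 degrees, less where a joint would pass 70% of its speed; a pose out of reach is approached as far as the arm can. A call with a gripper value outside its range is refused whole. The fingers move at their own pace and stop on an object; "force" is the grip in N (left out, the last holds). Time passes only in rows, so rows that do not move let the fingers close, or fill a call up. It gives the time, the measured TCP pose, the force, the opening and the grip force at its end, in the units of the state.
- get_state(): the state, without advancing time (a new reading comes with each control period).
- read_camera(name): name is "scene" or "top" or "wrist"; returns a dict with "color" (400x640x3 uint8, red, green, blue), "z_map" (400x640 float32, m along the optical axis (not along the pixel's ray), 0 where there is no reading), "fx", "fy", "cx", "cy" (pixels), "eye" and "attitude" of the camera in the world; the wrist camera has in their place "mount" (4x4, takes a point from camera to tool coordinates, whose origin is the TCP and whose axes are the flange's). Camera axes: x right, y up, looking along -z (the intrinsics and any distortion apply to the point x, -y, -z); pixel columns grow to the right and rows downward; lengths in m; the calibration is good to about 2 mm. A picture is of the moment at which its call begins: read the wrist's pose just before it.
- sign_off(): hands the job in; it is judged then, once.
The state is a dict: "time": time; "qpos": joint angles; "dq": joint speeds; "joint_efforts": joint torques, N m; "eef_pos": TCP position; "tcp_rot": TCP orientation; "contact_force": force on the tool from outside, world axes, zero at the start; "wrist_torque": the same for the moment, N m; "opening": opening from 0.0 (shut) to 1.0 (fully open); "finger_force": force on a finger pad.
Only numpy, scipy, OpenCV 4.12 (cv2) and the standard library are available. Lean on these libraries where they do the work, as an engineer would, in place of code of your own. Each camera call takes 0.05 s, during which the arm holds its last target. There are 200 camera calls.

### The job

Check the depth of the floating piston inside the damper body: lift the depth gauge out of its rest and push it straight into the guide bush in the mouth of the tilted damper body until the gauge's collar stops flat on the bush, without forcing it, so that the hidden piston pushes the gauge's sliding tip pin in. Then draw the gauge right out and finish still holding it, level and at rest, at least 20 cm above the bench and a good hand's breadth clear of the damper, with the pin left as the piston set it so that the tip can be read. Leave the oil bottle, the dish and the seal head where they stand.

Things in the scene. Friction and masses are not known exactly. Their poses are not given: they have to be found in the camera images.
- gauge: loose round steel depth gauge, 0.16 kg. Origin on its axis in the handle, z from tip to handle end, y level. Along z, mm: grooved dark handle d 20 from -30 to 45, neck d 10 to -60, collar d 32 to -68, sleeve d 10 to -135, round-nosed pin d 6 to -169 when out. Lies in the rest sloping 45 degrees, handle high and towards the robot, tip away; x up and away. Origin 144 mm above bench. Lifts up
- gauge_collar (a point): centre of the collar's lower face (the face that stops on the bush), 68 mm below the gauge's origin along its axis; same axes as the gauge
- gauge_tip (a point): the nose of the gauge's tip pin, on the gauge's axis (169 mm from the gauge's origin with the pin fully out); same axes as the gauge
- tip_pin (a joint): how far the tip pin has been pushed into the sleeve, m: 0 fully out (34 mm showing), up to 0.033. It slides stiffly (2.5 N) and stays where it is left; starts at 0 to 3 mm. With the collar stopped on the bush the piston sets it to about 18 mm
- gauge_rest: fixed aluminium rest: base plate 110 x 74 mm, two notched uprights 36 mm wide, 123 and 99 mm high, notches open upwards, under the gauge's neck and sleeve. Origin on the bench straight under the gauge's origin; x from handle to tip, z up. The taller upright stands at x = 25 to 29 mm; only the base plate lies under the handle
- mouth (a point): centre of the guide bush's mouth on the damper body, in the plane where the collar stops, 175 mm above the bench. z points out along the bore, which leans 45 degrees from vertical towards the robot; x up and away from the robot, y level. Brass bush 49 mm outside; cone lead-in from 23 mm to a 13 mm bore 4.5 mm down; bush 20 mm long; wider tube below; the piston's flat face is 83 mm below the mouth
- fixture: the fixed holding fixture with the damper body clamped in it: steel base plate 190 x 120 mm, inclined saddle, aluminium tube 46 mm in diameter. Origin on the bench under it, 55 mm behind the mouth; x points away from the mouth, z up
- oil_bottle: bystander: small upright oil bottle with a thin spout, 43 x 62 x 146 mm; origin at the centre of its underside
- magnet_dish: bystander: shallow round steel dish, 69 mm across, 19 mm high; origin at the centre of its underside
- seal_head: bystander: dark stepped ring part, 47 mm across, 28 mm high; origin at the centre of its underside

How it is judged:
On the way, in this order (a step that is already met when the one before it is completed fails the run):
1. the gauge is held by the fingers and lifted out of its rest, its pin still out (contact force between the fingers and gauge above 1 N and contact force between gauge and gauge_rest below 0.05 N and z of gauge in the frame of gauge_rest above 0.17 m and value of joint tip_pin below 0.008 m), for 0.1 s.
2. the gauge is in the damper's bore with its collar stopped flat on the guide bush and the pin pushed in by the piston (z of gauge_collar in the frame of mouth between -0.0025 and 0.0025 m and distance between gauge_collar and mouth below 0.005 m and angle between the z axis of gauge and the z axis of mouth, either way round below 0.1 rad and value of joint tip_pin above 0.0155 m), for 0.2 s.
At the end, for the whole second after the job is handed in: The fingers hold the gauge, at rest, its axis level within 10 degrees, its handle more than 20 cm above the bench, its tip and its handle more than 8 cm from the damper's mouth, touching neither damper, fixture nor rest, and the tip pin pushed in by 15.5 to 20.5 mm, as the piston set it (contact force between the fingers and gauge above 1 N and height (world z) of gauge above 0.2 m and angle between gauge's own z axis and vertical between 1.396 and 1.746 rad and value of joint tip_pin between 0.0155 and 0.0205 m and distance between each of gauge_tip, gauge and mouth above 0.08 m and contact force between gauge and fixture below 0.05 N and contact force between gauge and gauge_rest below 0.05 N and linear speed of gauge below 0.03 m/s and angular speed of gauge below 0.2 rad/s); the arm keeps its last pose, push and grip.
It fails at once if the gauge is forced: more than 60 N between the gauge and the damper or its fixture (contact force between gauge and fixture above 60 N).
It fails at once if the oil bottle is moved by more than 30 mm (distance of oil_bottle from where it was at the start of the episode above 0.03 m).
It fails at once if the dish is moved by more than 30 mm (distance of magnet_dish from where it was at the start of the episode above 0.03 m).
It fails at once if the seal head is moved by more than 30 mm (distance of seal_head from where it was at the start of the episode above 0.03 m).
It also fails if it takes over 48 s, if anything falls off the work surface, if the arm or the gripper's body presses on something with over 40 N, if the wrist force passes 120 N, or if a joint passes its speed limit or range.

## Working session

There is one attempt and no reset: what is moved stays moved. The work goes in short steps, Python scripts to look and compute and a tool call to move; the robot and the scene stay as the last step left them, time stands still between calls to the robot, and variables do not carry over. Pictures are saved under pics/ and viewed, at most 10 in all, crops included, and the job is handed in when it is done.

Besides the shell and the picture viewer there is one more tool, called after "Emit:" by a JSON object that holds its "name" and its "arguments", one argument or row to a line. step_arm: Moves the arm, as the interface text tells. Its arguments: {"type":"object","properties":{"commands":{"type":"array"},"force":{"type":"number"}},"required":["commands"]}

```bash
ls; mkdir -p pics; python3 - <<'E'
from plant import *
import cv2,numpy as np
s=get_state(); print(s)
for n in ("scene","top"):
    c=read_camera(n); cv2.imwrite(f"pics/{n}0.png",c["color"][:,:,::-1]); np.savez(f"{n}0.npz",**c)
    print(n,c["fx"],c["fy"],c["cx"],c["cy"],c["eye"],c["attitude"],[k for k in c])
E
```

```text
pics
{'time': 0.0, 'qpos': array([-1.45903012e+00,  2.87180058e-01,  1.57818067e+00, -1.78575074e-06,
        1.27858781e+00, -1.50007935e-01]), 'dq': array([ 0.00070904, -0.00039483, -0.00176826, -0.0009554 ,  0.00058435,
        0.00042473]), 'joint_efforts': array([ 3.39885655e-04, -4.05980408e+01, -2.92630255e+01, -8.21327603e-05,
        5.84207344e-03,  1.21864652e-06]), 'eef_pos': array([ 0.17463913, -0.65137194,  0.24393555]), 'tcp_rot': array([ 9.91445787e-01,  1.30513843e-01,  2.16673303e-05, -1.17774307e-03]), 'contact_force': array([-0.07838605, -0.62746878,  0.26791875]), 'wrist_torque': array([-0.06131846, -0.00461284,  0.01731045]), 'finger_force': 0.0, 'opening': 0.9988895891538829}
scene 423.7249420840514 423.7249420840514 307.24381008574886 201.8283007889005 [0.07395857 0.60967687 0.73556428] [-0.14957738  0.40949997  0.84919487 -0.29800077] ['color', 'z_map', 'fx', 'fy', 'cx', 'cy', 'eye', 'attitude']
top 394.3032952373544 394.3032952373544 319.1081433103402 200.49288827876407 [ 0.39695429 -0.01207465  1.15281116] [-0.05979054  0.05179347  0.71290981 -0.69677983] ['color', 'z_map', 'fx', 'fy', 'cx', 'cy', 'eye', 'attitude']
```

View pics/scene0.png

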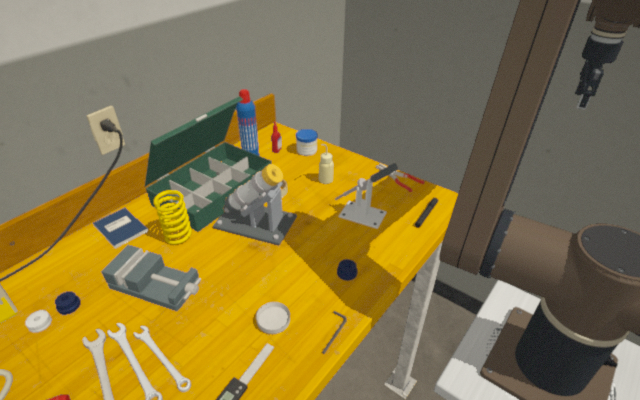

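View pics/top0.png

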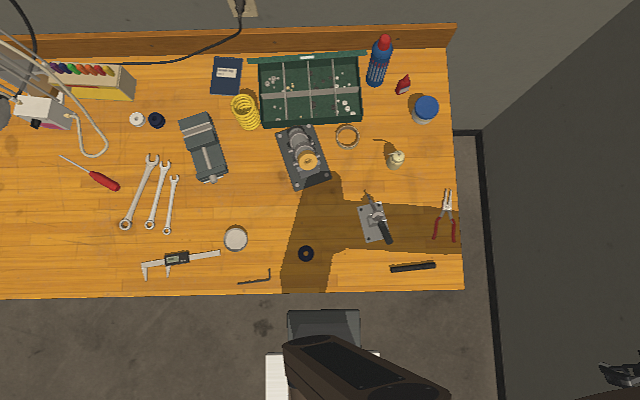

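Scene view: rest with gauge near (365,195), its dark handle at (385,172), and the brass bush at (272,178). Top view: handle around (383,232), tip near (367,193), bush (308,161), bottle (396,158), seal head (306,254), dish (236,238).

```bash
cat > h.py <<'E'
import numpy as np,cv2
from scipy.spatial.transform import Rotation as R
def cloud(c,u0,u1,v0,v1):
    "world points (N,3), colours, uv in a pixel window"
    v,u=np.mgrid[v0:v1,u0:u1]; z=c["z_map"][v,u]; k=z>0
    u,v,z=u[k],v[k],z[k]
    p=np.c_[(u-c["cx"])/c["fx"]*z,-(v-c["cy"])/c["fy"]*z,-z]
    return R.from_quat(c["attitude"]).apply(p)+c["eye"],c["color"][v,u].astype(int),np.c_[u,v]
E
python3 - <<'E'
from h import *
c=dict(np.load("top0.npz"))
P,C,uv=cloud(c,560-340,600-160,300-60,300-20); print("bench z",np.median(P[:,2]))
for n in("top","scene"):
    c=dict(np.load(n+"0.npz"))
    w=(345,405,185,255) if n=="top" else (325,415,150,235)
    P,C,uv=cloud(c,*w); k=(P[:,2]>.03)
    dark=k&(C.max(1)<75)&(P[:,2]>.1)
    print(n,"dark",dark.sum(),P[dark].mean(0).round(4),P[dark].min(0).round(3),P[dark].max(0).round(3))
    q=P[dark]-P[dark].mean(0); print(np.linalg.svd(q)[2][0] if len(q)<3000 else 0, np.linalg.svd(q,full_matrices=False)[2][0])
    w=(295,325,145,178) if n=="top" else (255,290,158,195)
    P,C,uv=cloud(c,*w); hsv=cv2.cvtColor(C[None].astype(np.uint8),cv2.COLOR_RGB2HSV)[0].astype(int)
    b=(P[:,2]>.12)&(hsv[:,1]>90)&(hsv[:,0]>10)&(hsv[:,0]<32)
    q=P[b]; m=np.median(q,0); print(n,"brass",b.sum(),q.mean(0).round(4),q.min(0).round(3),q.max(0).round(3))
    print(np.linalg.svd(q-q.mean(0),full_matrices=False)[2][2])
    big=cv2.resize(c["color"][145:265,280:420] if n=="top" else c["color"][140:245,240:430],None,fx=4,fy=4,interpolation=cv2.INTER_CUBIC)
    cv2.imwrite(f"pics/{n}crop.png",big[:,:,::-1])
E
```

```text
bench z -0.0007821359535744588
top dark 172 [ 0.4709 -0.1663  0.1572] [ 0.441 -0.181  0.109] [ 0.504 -0.154  0.181]
[-0.72537821 -0.16826193  0.66746863] [-0.72537821 -0.16826193  0.66746863]
top brass 321 [0.6594 0.0259 0.1741] [0.637 0.    0.128] [0.687 0.054 0.193]
[-0.63676299 -0.04057655  0.76999119]
scene dark 153 [ 0.4674 -0.1629  0.1552] [ 0.442 -0.178  0.125] [ 0.497 -0.155  0.182]
[ 0.6789547   0.19531673 -0.70772303] [ 0.6789547   0.19531673 -0.70772303]
scene brass 353 [0.6559 0.0296 0.1726] [ 0.635 -0.006  0.131] [0.681 0.051 0.192]
[-0.73039225 -0.01021825  0.68295149]
```

View pics/topcrop.png

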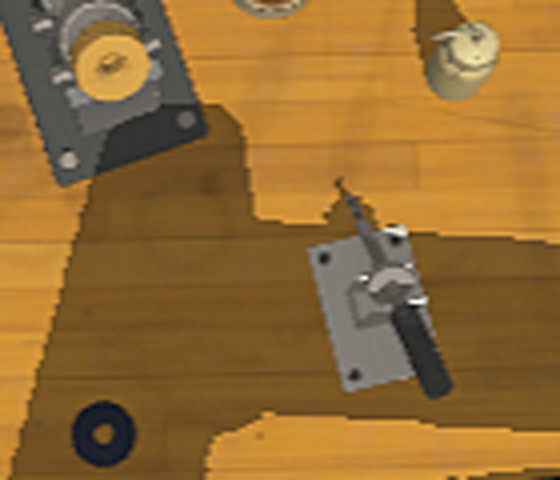

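Top crop: gauge handle lies from about (435,390) to (400,310) in the crop, tip at (340,180); the damper bush sits at (112,65) with its base plate turned by a similar yaw. Next I go above the rest for a close wrist look.

Emit:
{"name": "step_arm", "arguments": {
  "commands": [
    {"x":19,"y":-20,"z":-8,"gripper":-1},
    {"x":19,"y":-20,"z":-8,"gripper":-1},
    {"x":19,"y":-20,"z":-8,"gripper":-1},
    {"x":19,"y":-20,"z":-8,"gripper":-1},
    {"x":19,"y":-20,"z":-8,"gripper":-1},
    {"x":19,"y":-20,"z":-8,"gripper":-1},
    {"x":19,"y":-20,"z":-8,"gripper":-1},
    {"x":19,"y":-20,"z":-8,"gripper":-1},
    {"x":19,"y":-20,"z":-8,"gripper":-1},
    {"x":19,"y":-20,"z":-8,"gripper":-1}
  ],
  "force": 80
}}

```text
invalid input
```

Emit:
{"name": "step_arm", "arguments": {
  "commands": [
    {"x":19,"y":-20,"z":-2,"gripper":-1},
    {"x":19,"y":-20,"z":-2,"gripper":-1},
    {"x":19,"y":-20,"z":-2,"gripper":-1},
    {"x":19,"y":-20,"z":-2,"gripper":-1},
    {"x":19,"y":-20,"z":-2,"gripper":-1},
    {"x":19,"y":-20,"z":-2,"gripper":-1},
    {"x":19,"y":-20,"z":-2,"gripper":-1},
    {"x":19,"y":-20,"z":-2,"gripper":-1},
    {"x":19,"y":-20,"z":-2,"gripper":-1},
    {"x":0,"y":0,"gripper":-1}
  ]
}}

```text
invalid input
```

```bash
cat >> h.py <<'E'
def wrist(rc,s):
    "wrist camera dict with world eye/attitude"
    c=rc("wrist"); T=np.eye(4); T[:3,:3]=R.from_quat(s["tcp_rot"]).as_matrix(); T[:3,3]=s["eef_pos"]
    M=T@np.array(c["mount"]); c["eye"]=M[:3,3]; c["attitude"]=R.from_matrix(M[:3,:3]).as_quat(); return c
E
python3 - <<'E'
from plant import *
from h import *
s=get_state(); c=wrist(read_camera,s); np.savez("w1.npz",**c); cv2.imwrite("pics/w1.png",c["color"][:,:,::-1])
print(s["time"],s["eef_pos"],s["tcp_rot"],s["qpos"],c["eye"],R.from_quat(c["attitude"]).as_matrix().round(3).tolist(),c["fx"])
E
```

```text
0.1 [ 0.17466529 -0.6514371   0.24406417] [ 9.91445390e-01  1.30517864e-01  2.84981388e-05 -1.06042068e-03] [-1.45900845e+00  2.87117129e-01  1.57802059e+00  1.72021100e-05
  1.27857648e+00 -1.49999833e-01] [ 0.25057145 -0.63177777  0.37247687] [[0.259, 0.92, 0.293], [-0.966, 0.247, 0.077], [-0.002, -0.303, 0.953]] 277.7321684377912
```

View pics/w1.png

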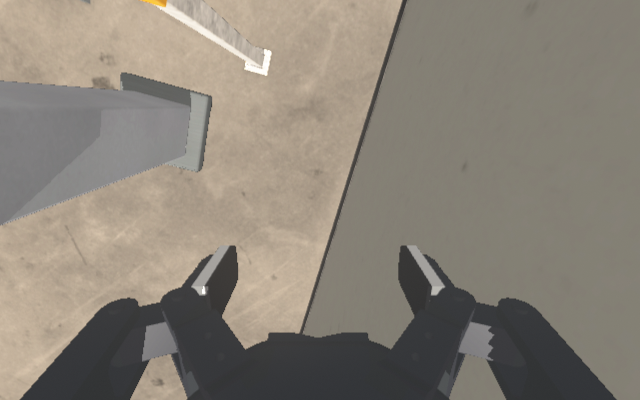

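The wrist view shows only the floor and the open fingers; the moves were refused as invalid. I'll give all the keys in every row.

Emit:
{"name": "step_arm", "arguments": {
  "commands": [
    {"gripper":-1,"x":19,"y":-20,"z":-8,"spin":0},
    {"gripper":-1,"x":19,"y":-20,"z":-8,"spin":0},
    {"gripper":-1,"x":19,"y":-20,"z":-8,"spin":0},
    {"gripper":-1,"x":19,"y":-20,"z":-8,"spin":0},
    {"gripper":-1,"x":19,"y":-20,"z":-8,"spin":0},
    {"gripper":-1,"x":19,"y":-20,"z":-8,"spin":0},
    {"gripper":-1,"x":19,"y":-20,"z":-8,"spin":0},
    {"gripper":-1,"x":19,"y":-20,"z":-8,"spin":0},
    {"gripper":-1,"x":19,"y":-20,"z":-8,"spin":0},
    {"gripper":-1,"x":19,"y":-20,"z":-8,"spin":0}
  ],
  "force": 80
}}

```text
time: 1.15
eef_pos: [0.3068, -0.4084, 0.3253]
tcp_rot: [0.991, 0.13, -0.0, -0.0]
contact_force: [0.0, 0.7, 0.4]
opening: 1.0
finger_force: 0.0
```

Emit:
{"name": "step_arm", "arguments": {
  "commands": [
    {"gripper":-1,"x":22,"y":-19,"z":-2,"spin":0},
    {"gripper":-1,"x":22,"y":-19,"z":-2,"spin":0},
    {"gripper":-1,"x":22,"y":-19,"z":-2,"spin":0},
    {"gripper":-1,"x":22,"y":-19,"z":-2,"spin":0},
    {"gripper":-1,"x":22,"y":-19,"z":-2,"spin":0},
    {"gripper":-1,"x":22,"y":-19,"z":-2,"spin":0},
    {"gripper":-1,"x":22,"y":-19,"z":-2,"spin":0},
    {"gripper":-1,"x":22,"y":-19,"z":-2,"spin":0},
    {"gripper":-1,"x":22,"y":-19,"z":-2,"spin":0},
    {"gripper":-1,"x":0,"y":0,"z":0,"spin":0}
  ]
}}

```text
time: 2.15
eef_pos: [0.4546, -0.1909, 0.3434]
tcp_rot: [0.991, 0.133, 0.0, -0.0]
contact_force: [0.0, 0.0, -0.7]
opening: 1.004
finger_force: 0.0
```

```bash
python3 - <<'E'
from plant import *
from h import *
s=get_state(); c=wrist(read_camera,s); np.savez("w1.npz",**c); cv2.imwrite("pics/w2.png",c["color"][:,:,::-1])
print(s["time"],s["eef_pos"],s["tcp_rot"],s["qpos"])
E
```

```text
2.15 [ 0.45455138 -0.19090545  0.34338979] [ 9.91179970e-01  1.32521879e-01  3.26645099e-04 -3.33260639e-04] [-6.04187515e-01 -1.86372730e-01  1.89123609e+00  9.41060218e-04
  1.43669364e+00  7.00657239e-01]
```

View pics/w2.png

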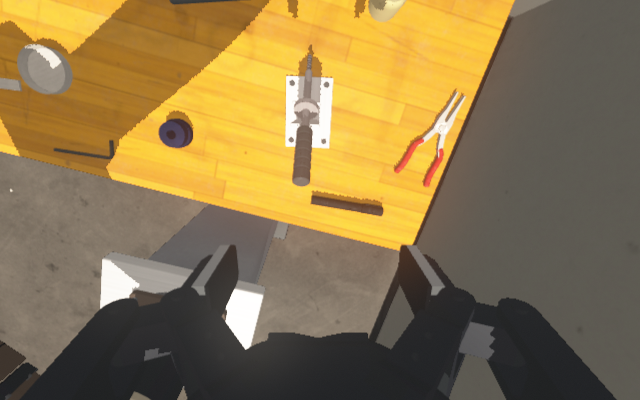

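Wrist view: handle from (302,182) to (304,128), collar (306,108), tip (310,48); base plate corners at about (286,76), (332,78), (331,147), (286,146). Measure the axis and yaw.

```bash
python3 - <<'E'
from h import *
c=dict(np.load("w1.npz"))
P,C,uv=cloud(c,285,320,35,195)
k=(P[:,2]>.135)&(C.max(1)<110)&(uv[:,1]>115)
q=P[k]; m=q.mean(0); d=np.linalg.svd(q-m,full_matrices=False)[2][0]; d*=np.sign(d[0])
print("handle",k.sum(),m,d,"yaw",np.degrees(np.arctan2(d[1],d[0])),q.min(0),q.max(0))
# along-axis per-slice lateral centre, all gauge pixels above uprights plane
psi=np.radians(15)
for v in range(44,190,8):
    s=(uv[:,1]>=v)&(uv[:,1]<v+3)&(P[:,2]>.03); 
    if s.sum(): print(v,s.sum(),P[s].mean(0).round(4),P[s][:,2].max().round(4),uv[s][:,0].min(),uv[s][:,0].max())
# base plate: white points low
P,C,uv=cloud(c,270,345,65,160)
k=(P[:,2]>.002)&(P[:,2]<.02)&(C.min(1)>120)
r=cv2.minAreaRect((P[k][:,:2]*1000).astype(np.float32)); print("plate",k.sum(),np.median(P[k][:,2]),r)
# fixture plate in top picture
t=dict(np.load("top0.npz")); P,C,uv=cloud(t,265,340,115,195)
sat=C.max(1)-C.min(1); k=(P[:,2]>.004)&(P[:,2]<.02)&(sat<45)
r=cv2.minAreaRect((P[k][:,:2]*1000).astype(np.float32)); print("fixture",k.sum(),np.median(P[k][:,2]),r)
E
```

```text
<stdin>:5: RuntimeWarning: Mean of empty slice.
  ret = um.true_divide(
Traceback (most recent call last):
IndexError: index 0 is out of bounds for axis 0 with size 0
```

```bash
python3 - <<'E'
from h import *
c=dict(np.load("w1.npz")); print(c.keys(), c["z_map"].min(),c["z_map"].max(),(c["z_map"]>0).mean(),c["eye"],c["fx"],c["cx"],c["cy"])
for v in range(44,190,12):
  P,C,uv=cloud(c,295,312,v,v+1)
  i=len(P)//2; print(v,len(P),c["z_map"][v,303],P[i] if len(P) else 0,C[i] if len(P) else 0)
P,C,uv=cloud(c,220,221,30,31); print(P)
E
```

```text
dict_keys(['color', 'z_map', 'fx', 'fy', 'cx', 'cy', 'mount', 'eye', 'attitude']) 0.0 1.9555297 0.99606640625 [ 0.53027516 -0.17076677  0.47183408] 277.7321684377912 317.71602085513445 193.91665279106647
44 17 0.424929 [ 0.61131089 -0.12532293 -0.00256142] [246 185  67]
56 17 0.42844045 [ 0.59495528 -0.1295823  -0.00088343] [252 209  77]
68 17 0.43113112 [ 0.5782293  -0.13398765  0.00178122] [179 124  50]
80 17 0.43542117 [ 0.56140382 -0.13833209  0.00279331] [192 180 171]
92 17 0.3688296 [ 0.54198667 -0.14728254  0.07934584] [168 153 144]
104 17 0.34454706 [ 0.5275241  -0.152556    0.10968802] [226 211 200]
116 17 0.3460395 [ 0.51376135 -0.15622059  0.11264088] [160 141 132]
128 17 0.32977885 [ 0.50143268 -0.1604717   0.1338287 ] [120 101  88]
140 17 0.32308367 [ 0.48917962 -0.16417585  0.14491248] [120  99  86]
152 17 0.313352 [ 0.47796557 -0.16776423  0.15885418] [120  99  84]
164 17 0.30670917 [ 0.46688656 -0.17114588  0.16949673] [122  99  85]
176 17 0.3009934 [ 0.45610705 -0.17439498  0.17906395] [119  95  80]
188 17 0.49298564 [ 0.38920791 -0.18204244 -0.00124134] [253 216  76]
[[ 5.96717437e-01  1.52599982e-04 -2.31567008e-03]]
```

```bash
python3 - <<'E'
from h import *
c=dict(np.load("w1.npz"))
P,C,uv=cloud(c,285,322,115,195)
k=(P[:,2]>.125)&(C.max(1)<150)
q=P[k]; m=q.mean(0); d=np.linalg.svd(q-m,full_matrices=False)[2][0]; d*=np.sign(d[0])
print("handle",k.sum(),m,d,"yaw",np.degrees(np.arctan2(d[1],d[0])),q.min(0),q.max(0))
d2=d[:2]/np.hypot(*d[:2]); n=np.array([-d2[1],d2[0]])
t=(q-m)@d; print("t range",t.min(),t.max(), "slice lateral mid:")
for a in np.linspace(t.min(),t.max(),6)[:-1]:
    s=q[(t>=a)&(t<a+(t.max()-t.min())/5)]; l=(s-m)[:,:2]@n; print((l.min()+l.max())/2*1000, (l.max()-l.min())*1000)
P,C,uv=cloud(c,270,345,65,160)
k=(P[:,2]>.002)&(P[:,2]<.02)&(C.min(1)>110)
print("plate",k.sum(),cv2.minAreaRect((P[k][:,:2]*1000).astype(np.float32)))
t=dict(np.load("top0.npz")); P,C,uv=cloud(t,265,340,115,195)
k=(P[:,2]>.004)&(P[:,2]<.025)&(C.max(1)-C.min(1)<45)
print("fixture",k.sum(),np.median(P[k][:,2]),cv2.minAreaRect((P[k][:,:2]*1000).astype(np.float32)))
E
```

```text
handle 921 [ 0.47414963 -0.16816923  0.15778731] [ 0.72320985  0.15815785 -0.67227495] yaw 12.335737228646677 [ 0.44245683 -0.18225335  0.12812326] [ 0.50540951 -0.15398975  0.18088107]
t range -0.03216332587660132 0.0430834909095683 slice lateral mid:
0.1431518435892308 18.026999464369013
0.011756281688063419 18.129902309169722
0.5140250891247289 18.13578076903017
0.07973906704905001 18.20811414787303
0.3268602891356425 17.29731142050418
plate 1951 ((516.0875854492188, -157.94961547851562), (109.42321014404297, 73.90252685546875), 12.523770332336426)
fixture 1498 0.010983739915064517 ((727.742431640625, 48.13671875), (224.85914611816406, 236.39476013183594), 88.50382232666016)
```

Emit:
{"name": "step_arm", "arguments": {
  "commands": [
    {"gripper":-1,"x":5,"y":-4,"z":12,"spin":0.7},
    {"gripper":-1,"x":5,"y":-4,"z":20,"spin":0.7},
    {"gripper":-1,"x":6,"y":-5,"z":20,"spin":0.7},
    {"gripper":-1,"x":6,"y":-5,"z":20,"spin":0.7},
    {"gripper":-1,"x":0,"y":0,"z":25,"spin":0},
    {"gripper":-1,"x":0,"y":0,"z":25,"spin":0},
    {"gripper":-1,"x":0,"y":0,"z":25,"spin":0},
    {"gripper":-1,"x":0,"y":0,"z":25,"spin":0},
    {"gripper":-1,"x":0,"y":0,"z":18,"spin":0},
    {"gripper":-1,"x":0,"y":0,"z":10,"spin":0}
  ]
}}

```text
time: 3.2
eef_pos: [0.4686, -0.1703, 0.1403]
tcp_rot: [0.994, 0.105, -0.002, -0.001]
contact_force: [0.4, -0.1, 0.3]
opening: 1.002
finger_force: 0.0
```

Emit:
{"name": "step_arm", "arguments": {
  "commands": [
    {"gripper":1,"x":0,"y":0,"z":0,"spin":0},
    {"gripper":1,"x":0,"y":0,"z":0,"spin":0},
    {"gripper":1,"x":0,"y":0,"z":0,"spin":0},
    {"gripper":1,"x":0,"y":0,"z":0,"spin":0},
    {"gripper":1,"x":0,"y":0,"z":0,"spin":0},
    {"gripper":1,"x":0,"y":0,"z":0,"spin":0},
    {"gripper":1,"x":0,"y":0,"z":0,"spin":0},
    {"gripper":1,"x":0,"y":0,"z":0,"spin":0},
    {"gripper":1,"x":0,"y":0,"z":0,"spin":0},
    {"gripper":1,"x":0,"y":0,"z":0,"spin":0}
  ],
  "force": 80
}}

```text
time: 4.2
eef_pos: [0.4707, -0.1698, 0.1442]
tcp_rot: [0.994, 0.106, 0.0, -0.001]
contact_force: [-3.2, 4.6, 6.3]
opening: 0.213
finger_force: 77.5
```

Emit:
{"name": "step_arm", "arguments": {
  "commands": [
    {"gripper":1,"x":0,"y":0,"z":-5,"spin":0},
    {"gripper":1,"x":0,"y":0,"z":-10,"spin":0},
    {"gripper":1,"x":0,"y":0,"z":-15,"spin":0},
    {"gripper":1,"x":0,"y":0,"z":-20,"spin":0},
    {"gripper":1,"x":0,"y":0,"z":-20,"spin":0},
    {"gripper":1,"x":0,"y":0,"z":-20,"spin":0},
    {"gripper":1,"x":0,"y":0,"z":-20,"spin":0},
    {"gripper":1,"x":0,"y":0,"z":-20,"spin":0},
    {"gripper":1,"x":0,"y":0,"z":-15,"spin":0},
    {"gripper":1,"x":0,"y":0,"z":-5,"spin":0}
  ]
}}

```text
time: 5.2
eef_pos: [0.4712, -0.1712, 0.2958]
tcp_rot: [0.994, 0.106, 0.002, 0.002]
contact_force: [0.3, -0.3, -1.5]
opening: 0.213
finger_force: 77.7
```

```bash
cat >> h.py <<'E'
def brass(c,w):
    P,C,uv=cloud(c,*w); hsv=cv2.cvtColor(C[None].astype(np.uint8),cv2.COLOR_RGB2HSV)[0].astype(int)
    k=(P[:,2]>.12)&(P[:,2]<.21)&(hsv[:,1]>80)&(hsv[:,0]>10)&(hsv[:,0]<32); return P[k],uv[k]
E
python3 - <<'E'
from plant import *
from h import *
s=get_state(); print(s["time"],s["eef_pos"],s["tcp_rot"],s["opening"],s["contact_force"],s["finger_force"])
c=wrist(read_camera,s); np.savez("w3.npz",**c)
t=read_camera("top"); np.savez("t3.npz",**t)
n=read_camera("scene"); np.savez("s3.npz",**n)
a=cv2.resize(t["color"][100:260,240:440],(600,480)); b=cv2.resize(n["color"][90:250,210:410],(600,480))
cv2.imwrite("pics/w3.png",np.vstack([c["color"][:300],np.zeros((0,640,3),np.uint8)])[:,:,::-1])
cv2.imwrite("pics/ts3.png",cv2.resize(np.hstack([a,b]),(800,320))[:,:,::-1])
# handle axis in scene
P,C,uv=cloud(n,280,450,60,230); k=(P[:,2]>.2)&(P[:,2]<.34)&(abs(P[:,0]-.47)<.14)&(abs(P[:,1]+.17)<.05)
print(k.sum(),P[k].min(0),P[k].max(0))
for name,cc,w in(("top",t,(295,325,140,180)),("scene",n,(250,290,155,197))):
    q,_=brass(cc,w); 
    # front face = points within 3 mm of the foremost plane along the 45 deg normal
    a=np.array([-.69,-.13,.707]); h=q@a; f=q[h>np.percentile(h,90)-.004]
    print(name,len(q),len(f),f.mean(0),f.min(0),f.max(0),np.linalg.svd(f-f.mean(0),full_matrices=False)[2][2])
E
```

```text
5.2 [ 0.47119429 -0.17123047  0.2957898 ] [0.99434894 0.10613796 0.00152394 0.00161443] 0.21281858319431718 [ 0.27814043 -0.26990367 -1.52494002] 77.7294659614563
674 [ 0.44045257 -0.21826615  0.20057414] [ 0.56972821 -0.12386187  0.3399631 ]
top 322 182 [0.65391238 0.02573089 0.17532365] [6.37326282e-01 4.29180470e-04 1.57563239e-01] [0.67215947 0.04654786 0.19310873] [-0.67465832 -0.18420502  0.71477595]
scene 356 185 [0.65328097 0.02642786 0.17566016] [ 6.35584070e-01 -4.00840064e-04  1.58111507e-01] [0.67076168 0.04714288 0.19226854] [-0.67642082 -0.19758391  0.70951778]
```

View pics/ts3.png

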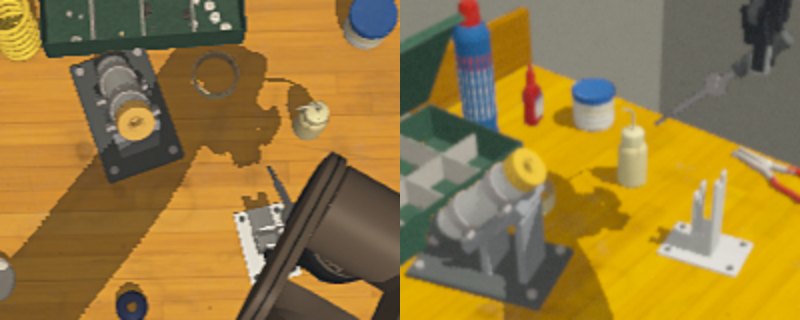

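Gauge is held clear of the rest; in the scene half the tip is at (660,122), collar at (715,85), bush face at (525,170). Now measure the held gauge's axis and the bush normal.

```bash
python3 - <<'E'
from h import *
from scipy.spatial import cKDTree
n=dict(np.load("s3.npz")); t=dict(np.load("t3.npz"));w=dict(np.load("w3.npz"))
psi=np.radians(12.15); e=np.array([np.cos(psi),np.sin(psi)]); l=np.array([-e[1],e[0]]); T=np.array([.4712,-.1712])
for name,c,win in(("scene",n,(330,400,105,160)),("wrist",w,(250,380,0,260)),("top",t,(355,420,170,240))):
    P,C,uv=cloud(c,*win); X=(P[:,:2]-T)@e; Y=(P[:,:2]-T)@l
    k=(abs(Y)<.02)&(X>.012)&(X<.14)&(P[:,2]>.16)&(P[:,2]<.30)
    print(name,k.sum())
    for a in np.arange(.012,.13,.008):
        s=k&(X>=a)&(X<a+.008)
        if s.sum()>2: print(round((a+.004)*1e3),s.sum(),"lat",(Y[s].min()*1e3).round(1),(Y[s].max()*1e3).round(1),"z",(P[s][:,2].min()*1e3).round(1),(P[s][:,2].max()*1e3).round(1),"med",(np.median(P[s][:,2])*1e3).round(1))
E
```

```text
scene 323
16 37 lat -3.0 10.8 z 270.1 296.5 med 285.6
24 29 lat -1.0 11.7 z 266.9 292.3 med 280.5
32 23 lat -0.5 8.2 z 261.0 283.8 med 269.7
40 35 lat -9.9 10.2 z 237.9 268.6 med 244.7
48 45 lat -15.4 17.1 z 240.6 261.8 med 250.1
56 36 lat -11.3 17.5 z 236.6 260.6 med 256.1
64 25 lat -1.1 12.1 z 224.9 260.7 med 238.7
72 14 lat 1.0 7.5 z 222.0 235.0 med 228.9
80 18 lat -2.0 6.1 z 211.5 229.3 med 221.7
88 17 lat -0.8 5.6 z 203.8 221.1 med 213.9
96 14 lat -1.3 6.7 z 198.8 210.2 med 205.7
104 11 lat 0.4 7.2 z 192.6 206.0 med 198.0
112 9 lat -2.3 6.2 z 183.1 192.3 med 188.1
120 9 lat 1.4 4.1 z 174.8 185.5 med 180.3
wrist 5012
16 743 lat -15.9 15.2 z 284.2 300.0 med 295.5
24 704 lat -9.7 10.1 z 275.5 296.3 med 289.2
32 559 lat -9.1 10.1 z 268.5 287.2 med 281.8
40 332 lat -10.0 12.3 z 241.8 274.2 med 267.4
48 573 lat -14.6 16.3 z 244.8 266.5 med 252.8
56 598 lat -14.9 15.9 z 250.0 262.1 med 257.1
64 513 lat -13.0 14.5 z 237.8 263.9 med 259.1
72 197 lat -3.5 5.9 z 229.3 242.3 med 236.5
80 177 lat -3.7 6.0 z 221.4 235.2 med 228.5
88 167 lat -3.0 6.2 z 213.7 227.3 med 221.2
96 154 lat -3.1 6.3 z 206.2 218.8 med 212.8
104 112 lat -3.1 6.4 z 198.1 211.0 med 206.5
112 81 lat -1.0 4.3 z 189.5 199.6 med 195.1
120 68 lat -1.0 4.4 z 182.1 192.6 med 187.5
128 34 lat -0.3 4.5 z 178.3 183.8 med 181.7
top 115
48 8 lat 10.7 16.2 z 243.1 254.1 med 251.7
56 20 lat 5.2 16.1 z 245.7 261.5 med 256.3
64 14 lat -2.0 12.8 z 233.1 262.0 med 256.1
72 13 lat -3.8 6.3 z 228.6 239.5 med 234.4
80 12 lat -2.1 5.6 z 220.5 231.7 med 225.8
88 12 lat -1.8 6.2 z 209.5 224.0 med 217.5
96 11 lat -2.2 6.5 z 206.9 216.4 med 210.7
104 8 lat -2.0 5.7 z 192.4 206.5 med 204.7
112 8 lat -1.0 5.1 z 188.7 196.2 med 192.0
120 7 lat -0.6 4.4 z 179.1 187.1 med 184.4
```

View pics/w3.png

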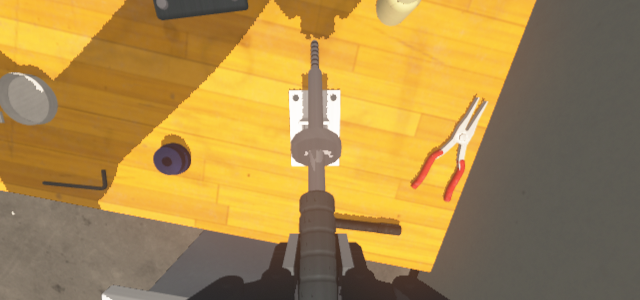

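Wrist picture: gauge straight and centred, collar at (316,145), tip at (315,42), slope still 45°. Move to a pre-insertion pose about 30 mm out of the mouth.

Emit:
{"name": "step_arm", "arguments": {
  "commands": [
    {"gripper":1,"x":0,"y":0,"z":-10,"spin":-1.8},
    {"gripper":1,"x":0,"y":0,"z":-10,"spin":-1.9},
    {"gripper":1,"x":12,"y":-20,"z":0,"spin":0},
    {"gripper":1,"x":12,"y":-20,"z":0,"spin":0},
    {"gripper":1,"x":12,"y":-20,"z":0,"spin":0},
    {"gripper":1,"x":12,"y":-20,"z":0,"spin":0},
    {"gripper":1,"x":12,"y":-20,"z":0,"spin":0},
    {"gripper":1,"x":11,"y":-20,"z":0,"spin":0},
    {"gripper":1,"x":11,"y":-18,"z":0,"spin":0},
    {"gripper":1,"x":0,"y":0,"z":0,"spin":0}
  ]
}}

```text
time: 6.35
eef_pos: [0.5112, -0.0133, 0.3115]
tcp_rot: [0.99, 0.14, -0.001, -0.001]
contact_force: [0.4, -0.7, -2.0]
opening: 0.211
finger_force: 78.0
```

```bash
python3 - <<'E'
from plant import *
from h import *
s=get_state(); print(s["time"],s["eef_pos"],s["tcp_rot"],s["dq"].round(3))
c=wrist(read_camera,s); np.savez("w4.npz",**c)
np.savez("s4.npz",**read_camera("scene")); n=dict(np.load("s4.npz"))
cv2.imwrite("pics/w4.png",np.hstack([cv2.resize(c["color"][0:220,200:440],(400,366)),cv2.resize(n["color"][110:240,200:342],(400,366))])[:,:,::-1])
E
```

```text
6.35 [ 0.51123965 -0.01327849  0.31151132] [ 9.90182329e-01  1.39772823e-01 -1.33771295e-03 -8.51095581e-04] [-0.04  -0.006  0.003 -0.037  0.002 -0.027]
```

View pics/w4.png

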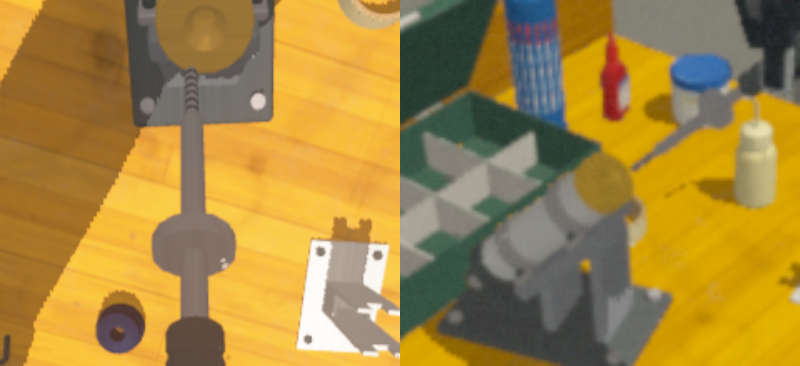

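Left (wrist): brass face centred near (205,35), gauge tip at (190,75), sleeve down to the collar at (193,243), so close to lined up with a little lateral offset. Measure both from this one picture.

```bash
cat > meas.py <<'E'
import sys
from h import *
def meas(c,tcp,yaw,win,scale=1):
    psi=np.radians(yaw); e=np.array([np.cos(psi),np.sin(psi),0]); l=np.array([-e[1],e[0],0])
    P,C,uv=cloud(c,*win); Q=np.c_[(P-tcp)@e,(P-tcp)@l,P[:,2]-tcp[2]]*1e3
    X,Y,Z=Q.T; h=(Z-X)/2**.5; v=(Z+X)/2**.5        # h along axis (towards handle), v across (up/away)
    k=(abs(Y)<9)&(abs(v-6)<14)&(h<-72)&(h>-135)
    rows=[]
    for a in range(-130,-72,6):
        s=k&(h>=a)&(h<a+6)
        if s.sum()>4: rows.append((a+3,(Y[s].min()+Y[s].max())/2,np.percentile(v[s],95),v[s].max()-0))
    rows=np.array(rows); pl=np.polyfit(rows[:,0],rows[:,1],1); pv=np.polyfit(rows[:,0],rows[:,2],1)
    print("sleeve: lat at h=-100 %.1f slope %.2f deg; top v %.1f slope %.2f deg"%(np.polyval(pl,-100),np.degrees(pl[0]),np.polyval(pv,-100),np.degrees(pv[0])))
    hsv=cv2.cvtColor(C[None].astype(np.uint8),cv2.COLOR_RGB2HSV)[0].astype(int)
    b=(P[:,2]>.145)&(P[:,2]<.2)&(hsv[:,1]>90)&(hsv[:,0]>8)&(hsv[:,0]<34)&(h<-165)
    top=np.percentile(h[b],80); f=b&(abs(h-top)<4)
    for _ in range(3):  # plane fit h = a*Y + b*v + c
        A=np.c_[Y[f],v[f],np.ones(f.sum())]; co=np.linalg.lstsq(A,h[f],rcond=None)[0]
        r=h-(Y*co[0]+v*co[1]+co[2]); f=b&(abs(r)<1.5)
    (cy,cv),rad=cv2.minEnclosingCircle(np.c_[Y[f],v[f]].astype(np.float32))
    hull=cv2.convexHull(np.c_[Y[f],v[f]].astype(np.float32)); el=cv2.fitEllipse(hull)
    print("bush face: n %d centre lat %.1f v %.1f h %.1f r %.1f; ellipse"%(f.sum(),cy,cv,co[2]+co[0]*cy+co[1]*cv,rad),np.round(el[0],1),np.round(el[1],1),"tilt yaw %.2f pitch %.2f deg"%tuple(np.degrees(co[:2])))
    g=(abs(Y)<8)&(h<-72)&(abs(v-6)<9)&~b; print("tip h ~ %.1f"%np.percentile(h[g&(h>-185)],0.5))
    return Q
E
python3 - <<'E'
from meas import *
tcp=np.array([.51124,-.01328,.31151]); yaw=2*np.degrees(np.arctan2(.13977,.99018)); print(yaw)
meas(dict(np.load("w4.npz")),tcp,yaw,(260,380,0,160))
meas(dict(np.load("s4.npz")),tcp,yaw,(240,330,120,200))
c=dict(np.load("w4.npz")); P,C,uv=cloud(c,265,370,0,90)
k=(P[:,2]>.004)&(P[:,2]<.022)&(C.max(1)-C.min(1)<40)
h=cv2.convexHull((P[k][:,:2]*1000).astype(np.float32))[:,0]; d=np.roll(h,-1,0)-h
for p,v in zip(h,d):
    if np.hypot(*v)>15: print(p,np.hypot(*v),np.degrees(np.arctan2(v[1],v[0])))
E
```

```text
16.06913873505041
sleeve: lat at h=-100 1.4 slope -1.58 deg; top v 11.3 slope 6.49 deg
bush face: n 1679 centre lat -4.1 v 8.4 h -201.8 r 24.6; ellipse [-4.3  7.2] [45.1 49.6] tilt yaw 1.47 pitch 0.13 deg
tip h ~ -171.2
sleeve: lat at h=-100 1.4 slope -3.76 deg; top v 7.9 slope -0.37 deg
bush face: n 163 centre lat -4.8 v 7.2 h -200.6 r 25.2; ellipse [-4.9  7.8] [47. 49.] tilt yaw 1.79 pitch -0.24 deg
tip h ~ -166.0
[730.56744  -12.512606] 111.266335 106.05623
[690.02875  97.93018] 49.718044 -161.65717
[642.83685  82.28381] 16.55243 -161.49358
[615.9392   55.38888] 71.92379 -71.7907
[638.4146   -12.933061] 22.536724 -71.39624
[669.8192  -33.75339] 28.618086 18.861965
[696.9005   -24.501469] 31.276133 19.59459
```

```bash
sed -i 's/(h<-72)&(h>-135)/(h<-82)\&(h>-136)/; s/range(-130,-72,6)/range(-136,-82,6)/' meas.py; sed -i 's/    rows=np.array(rows);/    rows=np.array(rows); print(rows.round(1).tolist());/' meas.py
python3 - <<'E'
from meas import *
tcp=np.array([.51124,-.01328,.31151])
Q=meas(dict(np.load("w4.npz")),tcp,16.07,(260,380,0,160))
meas(dict(np.load("s4.npz")),tcp,16.07,(240,330,120,200))
Q=meas(dict(np.load("w3.npz")),np.array([.4712,-.1712,.2958]),12.15,(260,380,20,200)) if 0 else None
c=dict(np.load("w4.npz")); psi=np.radians(16.07); e=np.array([np.cos(psi),np.sin(psi),0]); l=np.array([-e[1],e[0],0])
P,C,uv=cloud(c,260,380,0,260); X,Y,Z=((P-tcp)@e)*1e3,((P-tcp)@l)*1e3,(P[:,2]-tcp[2])*1e3; h=(Z-X)/2**.5; v=(Z+X)/2**.5
for a in list(range(-171,-138,6))+[-70,-62,-54,-46,-38]:
    s=(abs(Y)<20)&(h>=a)&(h<a+4)&(v>-15)&(v<30); print(a+2,s.sum(),Y[s].min().round(1),Y[s].max().round(1),v[s].max().round(1))
E
```

```text
[[-133.0, 2.0, 10.3, 10.7], [-127.0, 2.0, 10.0, 10.3], [-121.0, 1.9, 10.0, 10.9], [-115.0, 1.6, 10.2, 10.6], [-109.0, 1.5, 10.0, 10.3], [-103.0, 1.5, 9.9, 10.5], [-97.0, 1.5, 9.9, 10.3], [-91.0, 1.4, 9.8, 10.2], [-85.0, 1.4, 9.9, 10.4]]
sleeve: lat at h=-100 1.5 slope -0.83 deg; top v 9.9 slope -0.46 deg
bush face: n 1679 centre lat -4.1 v 8.4 h -201.8 r 24.6; ellipse [-4.3  7.2] [45.1 49.6] tilt yaw 1.47 pitch 0.13 deg
tip h ~ -171.2
[[-133.0, 1.9, 7.2, 7.9], [-127.0, 3.1, 8.6, 8.6], [-121.0, 3.5, 7.7, 7.9], [-115.0, 1.7, 8.4, 8.7], [-109.0, 2.7, 7.0, 7.7], [-103.0, 1.0, 8.0, 8.0], [-97.0, 0.9, 8.1, 8.7], [-91.0, 1.3, 7.6, 8.3], [-85.0, 0.5, 8.1, 8.5]]
sleeve: lat at h=-100 1.4 slope -2.67 deg; top v 7.9 slope 0.21 deg
bush face: n 163 centre lat -4.8 v 7.2 h -200.6 r 25.2; ellipse [-4.9  7.8] [47. 49.] tilt yaw 1.79 pitch -0.24 deg
tip h ~ -166.0
-169 26 -0.5 5.0 8.3
-163 26 -0.5 4.9 8.4
-157 25 -0.5 4.9 8.7
-151 25 -0.5 4.8 7.8
-145 28 -0.5 4.7 8.1
-139 27 -2.7 6.8 10.1
-68 1084 -14.7 16.5 21.4
-60 93 -4.2 5.5 10.4
-52 96 -4.2 5.4 10.3
-44 100 -4.1 5.2 10.3
-36 91 -9.0 10.2 14.9
```

Emit:
{"name": "step_arm", "arguments": {
  "commands": [
    {"gripper":1,"x":1,"y":3,"z":-1,"spin":-0.6},
    {"gripper":1,"x":1,"y":4,"z":-1,"spin":-0.5},
    {"gripper":1,"x":0,"y":3,"z":0,"spin":0},
    {"gripper":1,"x":2,"y":0,"z":2,"spin":0},
    {"gripper":1,"x":4,"y":0,"z":4,"spin":0},
    {"gripper":1,"x":4,"y":0,"z":4,"spin":0},
    {"gripper":1,"x":2,"y":0,"z":2,"spin":0},
    {"gripper":1,"x":0,"y":0,"z":0,"spin":0},
    {"gripper":1,"x":0,"y":0,"z":0,"spin":0},
    {"gripper":1,"x":0,"y":0,"z":0,"spin":0}
  ]
}}

```text
time: 7.45
eef_pos: [0.5278, -0.0207, 0.3035]
tcp_rot: [0.989, 0.148, 0.0, 0.0]
contact_force: [0.5, -0.1, -1.9]
opening: 0.212
finger_force: 78.0
```

```bash
python3 - <<'E'
from plant import *
from meas import *
s=get_state(); q=s["tcp_rot"]; yaw=2*np.degrees(np.arctan2(q[1],q[0])); print(s["time"],s["eef_pos"],q,yaw,s["contact_force"])
c=wrist(read_camera,s); n=read_camera("scene")
meas(c,s["eef_pos"],yaw,(260,380,0,160)); meas(n,s["eef_pos"],yaw,(240,330,120,200))
cv2.imwrite("pics/w5.png",np.hstack([cv2.resize(c["color"][0:160,240:400],(400,400)),cv2.resize(n["color"][120:220,235:335],(400,400))])[:,:,::-1])
E
```

```text
7.45 [ 0.52783786 -0.02072412  0.30350408] [9.89003744e-01 1.47890433e-01 9.88171900e-05 6.71860964e-05] 17.009387666160062 [ 0.53199052 -0.06024674 -1.87720072]
[[-133.0, 1.8, 10.3, 10.8], [-127.0, 1.8, 10.3, 10.8], [-121.0, 1.8, 10.2, 10.7], [-115.0, 1.4, 10.1, 10.4], [-109.0, 1.3, 10.3, 10.9], [-103.0, 1.3, 10.3, 11.1], [-97.0, 1.3, 10.0, 10.7], [-91.0, 1.3, 10.2, 10.9], [-85.0, 1.3, 10.2, 10.6]]
sleeve: lat at h=-100 1.4 slope -0.73 deg; top v 10.2 slope -0.10 deg
bush face: n 2146 centre lat 5.5 v 4.7 h -186.4 r 24.6; ellipse [5.4 4.9] [48.5 48.8] tilt yaw 0.90 pitch -0.11 deg
tip h ~ -171.7
[[-133.0, 3.4, 8.6, 9.1], [-127.0, 2.8, 8.5, 8.6], [-121.0, 3.5, 8.6, 9.1], [-115.0, 4.0, 8.2, 8.2], [-109.0, 3.2, 8.8, 9.0], [-103.0, 3.1, 7.9, 8.0], [-97.0, 1.5, 8.6, 8.6], [-91.0, 2.7, 8.5, 9.0], [-85.0, 2.6, 7.7, 8.2]]
sleeve: lat at h=-100 2.8 slope -1.29 deg; top v 8.3 slope -0.53 deg
bush face: n 149 centre lat 4.7 v 2.1 h -185.0 r 25.3; ellipse [4.4 3.1] [46.8 50.1] tilt yaw 0.19 pitch 0.90 deg
tip h ~ -169.5
```

View pics/w5.png

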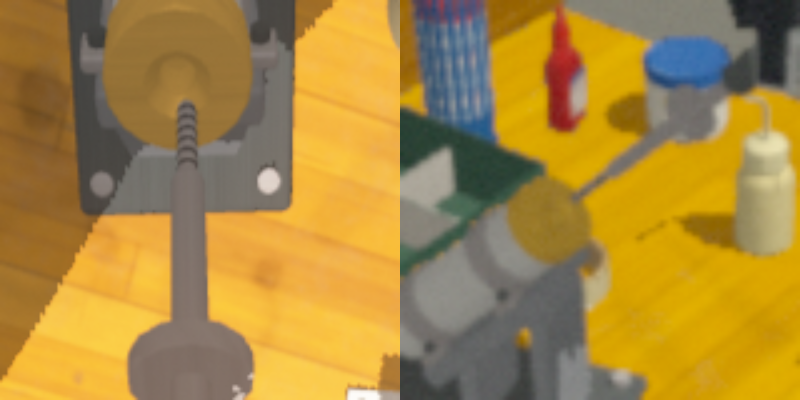

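Wrist half: tip at (187,105) points into the lead-in cone, whose centre is at (175,78), so a small lateral step (+3 mm) is needed. Then insert the first 60 mm.

Emit:
{"name": "step_arm", "arguments": {
  "commands": [
    {"gripper":1,"x":0,"y":-3,"z":0,"spin":0},
    {"gripper":1,"x":0,"y":0,"z":0,"spin":0},
    {"gripper":1,"x":5,"y":-0.1,"z":5,"spin":0},
    {"gripper":1,"x":6,"y":-0.1,"z":6,"spin":0},
    {"gripper":1,"x":6,"y":-0.1,"z":6,"spin":0},
    {"gripper":1,"x":6,"y":-0.1,"z":6,"spin":0},
    {"gripper":1,"x":6,"y":-0.1,"z":6,"spin":0},
    {"gripper":1,"x":6,"y":-0.1,"z":6,"spin":0},
    {"gripper":1,"x":4,"y":-0.1,"z":4,"spin":0},
    {"gripper":1,"x":0,"y":0,"z":0,"spin":0}
  ]
}}

```text
time: 8.55
eef_pos: [0.5641, -0.0056, 0.2632]
tcp_rot: [0.989, 0.148, -0.001, -0.0]
contact_force: [0.3, -0.3, -1.8]
opening: 0.21
finger_force: 78.0
```

```bash
python3 - <<'E'
from plant import *
from meas import *
s=get_state(); q=s["tcp_rot"]; yaw=2*np.degrees(np.arctan2(q[1],q[0])); print(s["time"],s["eef_pos"],q,yaw,s["contact_force"],s["wrist_torque"])
c=wrist(read_camera,s); cv2.imwrite("pics/w6.png",cv2.resize(c["color"][0:220,200:440],(480,440))[:,:,::-1])
psi=np.radians(yaw); e=np.array([np.cos(psi),np.sin(psi),0]); l=np.array([-e[1],e[0],0])
P,C,uv=cloud(c,240,400,0,260); D=P-s["eef_pos"]; X,Y,Z=D@e*1e3,D@l*1e3,D[:,2]*1e3; h=(Z-X)/2**.5; v=(Z+X)/2**.5
for a in range(-136,-30,6):
    k=(abs(Y-2)<22)&(h>=a)&(h<a+4)&(v>-25)&(v<40)
    if k.sum(): print(a+2,k.sum(),Y[k].min().round(1),Y[k].max().round(1),v[k].max().round(1))
E
```

```text
8.55 [ 0.56409376 -0.00562751  0.26323911] [ 9.88996515e-01  1.47936243e-01 -8.20648831e-04 -2.97929611e-04] 17.01470191865443 [ 0.2660507  -0.33126205 -1.77326107] [ 0.01306482  0.08635805 -0.01826056]
-134 429 -19.9 23.8 30.5
-128 875 -19.9 23.9 29.4
-122 50 -2.8 6.5 10.4
-116 54 -2.7 6.4 10.2
-110 66 -3.4 6.2 10.2
-104 64 -3.4 6.2 10.4
-98 69 -3.3 6.1 10.8
-92 68 -3.3 6.0 10.1
-86 64 -3.2 5.9 10.4
-74 144 -14.4 16.1 21.2
-68 1080 -14.8 16.3 21.5
-62 89 -3.7 5.5 10.6
-56 92 -4.3 5.4 10.8
-50 98 -4.2 5.3 10.3
-44 98 -4.1 5.2 10.4
-38 44 -7.3 7.8 12.9
-32 234 -9.7 10.2 15.4
```

Emit:
{"name": "step_arm", "arguments": {
  "commands": [
    {"gripper":1,"x":4,"y":-0.1,"z":4,"spin":0},
    {"gripper":1,"x":4,"y":-0.1,"z":4,"spin":0},
    {"gripper":1,"x":4,"y":-0.1,"z":4,"spin":0},
    {"gripper":1,"x":4,"y":-0.1,"z":4,"spin":0},
    {"gripper":1,"x":4,"y":-0.1,"z":4,"spin":0},
    {"gripper":1,"x":4,"y":-0.1,"z":4,"spin":0},
    {"gripper":1,"x":3,"y":0,"z":3,"spin":0},
    {"gripper":1,"x":2,"y":0,"z":2,"spin":0},
    {"gripper":1,"x":1,"y":0,"z":1,"spin":0},
    {"gripper":1,"x":0,"y":0,"z":0,"spin":0}
  ]
}}

```text
time: 9.6
eef_pos: [0.5925, 0.0035, 0.2344]
tcp_rot: [0.989, 0.148, -0.0, -0.0]
contact_force: [-1.4, -0.1, 0.2]
opening: 0.217
finger_force: 78.1
```

Emit:
{"name": "step_arm", "arguments": {
  "commands": [
    {"gripper":1,"x":1,"y":0,"z":1,"spin":0},
    {"gripper":1,"x":1,"y":0,"z":1,"spin":0},
    {"gripper":1,"x":1,"y":0,"z":1,"spin":0},
    {"gripper":1,"x":1,"y":0,"z":1,"spin":0},
    {"gripper":1,"x":1,"y":0,"z":1,"spin":0},
    {"gripper":1,"x":0.5,"y":0,"z":0.5,"spin":0},
    {"gripper":1,"x":0.5,"y":0,"z":0.5,"spin":0},
    {"gripper":1,"x":0,"y":0,"z":0,"spin":0},
    {"gripper":1,"x":0,"y":0,"z":0,"spin":0},
    {"gripper":1,"x":0,"y":0,"z":0,"spin":0}
  ]
}}

```text
time: 10.6
eef_pos: [0.5983, 0.0053, 0.2282]
tcp_rot: [0.989, 0.148, 0.0, -0.0]
contact_force: [-1.8, 0.5, -1.2]
opening: 0.21
finger_force: 78.2
```

```bash
cat > gap.py <<'E'
from plant import *
from meas import *
s=get_state(); q=s["tcp_rot"]; yaw=2*np.degrees(np.arctan2(q[1],q[0])); print(s["time"],s["eef_pos"],q,yaw,s["contact_force"],s["wrist_torque"])
c=wrist(read_camera,s); np.savez("w7.npz",**c)
psi=np.radians(yaw); e=np.array([np.cos(psi),np.sin(psi),0]); l=np.array([-e[1],e[0],0])
P,C,uv=cloud(c,240,400,0,260); D=P-s["eef_pos"]; X,Y,Z=D@e*1e3,D@l*1e3,D[:,2]*1e3; h=(Z-X)/2**.5; v=(Z+X)/2**.5
for a in range(-100,-56,2):
    k=(abs(Y-2)<27)&(h>=a)&(h<a+2)&(v>-25)&(v<40)
    if k.sum(): print(a+1,k.sum(),Y[k].min().round(1),Y[k].max().round(1),v[k].max().round(1))
E
python3 gap.py
```

```text
10.6 [0.5983018  0.00532719 0.22823439] [ 9.89010519e-01  1.47845142e-01  5.88236576e-05 -6.37605505e-05] 17.0041399801272 [-1.77411864  0.50589703 -1.21758418] [0.06978564 0.38536148 0.08809393]
-99 150 -22.5 25.0 29.7
-97 168 -22.4 25.9 29.6
-95 170 -23.0 24.6 29.8
-93 199 -23.1 25.7 29.9
-91 187 -22.9 25.5 29.8
-89 155 -22.7 23.0 29.6
-87 172 -22.3 24.8 29.6
-85 206 -23.2 25.9 30.0
-83 207 -23.1 25.7 29.7
-81 933 -23.0 25.5 29.7
-79 840 -21.8 24.8 29.4
-75 18 -10.3 12.0 19.9
-73 114 -14.3 16.0 21.1
-71 138 -14.2 16.0 21.3
-69 130 -14.8 15.8 21.2
-67 952 -14.6 16.5 21.3
-65 80 -10.7 16.0 19.1
-63 46 -3.7 5.5 10.7
-61 44 -3.7 5.4 10.0
-59 43 -4.3 5.4 10.3
-57 51 -4.3 5.4 10.6
```

Emit:
{"name": "step_arm", "arguments": {
  "commands": [
    {"gripper":1,"x":0.5,"y":0,"z":0.5,"spin":0},
    {"gripper":1,"x":0.5,"y":0,"z":0.5,"spin":0},
    {"gripper":1,"x":0.5,"y":0,"z":0.5,"spin":0},
    {"gripper":1,"x":0.5,"y":0,"z":0.5,"spin":0},
    {"gripper":1,"x":0.5,"y":0,"z":0.5,"spin":0},
    {"gripper":1,"x":0.5,"y":0,"z":0.5,"spin":0},
    {"gripper":1,"x":0.5,"y":0,"z":0.5,"spin":0},
    {"gripper":1,"x":0,"y":0,"z":0,"spin":0},
    {"gripper":1,"x":0,"y":0,"z":0,"spin":0},
    {"gripper":1,"x":0,"y":0,"z":0,"spin":0}
  ]
}}

```text
time: 11.65
eef_pos: [0.6016, 0.0063, 0.2249]
tcp_rot: [0.989, 0.148, -0.0, -0.0]
contact_force: [-3.4, 0.5, 1.0]
opening: 0.21
finger_force: 78.4
```

Emit:
{"name": "step_arm", "arguments": {
  "commands": [
    {"gripper":1,"x":0.3,"y":0,"z":0.3,"spin":0},
    {"gripper":1,"x":0.3,"y":0,"z":0.3,"spin":0},
    {"gripper":1,"x":0.3,"y":0,"z":0.3,"spin":0},
    {"gripper":1,"x":0,"y":0,"z":0,"spin":0},
    {"gripper":1,"x":0,"y":0,"z":0,"spin":0},
    {"gripper":1,"x":0,"y":0,"z":0,"spin":0},
    {"gripper":1,"x":0,"y":0,"z":0,"spin":0},
    {"gripper":1,"x":0,"y":0,"z":0,"spin":0},
    {"gripper":1,"x":0,"y":0,"z":0,"spin":0},
    {"gripper":1,"x":0,"y":0,"z":0,"spin":0}
  ]
}}

```text
time: 12.65
eef_pos: [0.6018, 0.0063, 0.2248]
tcp_rot: [0.989, 0.148, -0.001, 0.0]
contact_force: [-7.5, -1.0, 5.2]
opening: 0.213
finger_force: 78.9
```

```bash
python3 gap.py
```

```text
12.65 [0.60178902 0.00633115 0.22480481] [ 9.88997245e-01  1.47929641e-01 -1.11804689e-03  1.45363441e-04] 17.01394138071673 [-7.46186812 -1.01247283  5.2106981 ] [0.04124633 1.23363078 0.16859679]
-99 141 -18.6 21.8 27.9
-97 50 -16.2 16.6 27.9
-95 94 -22.1 25.6 29.0
-93 173 -23.1 25.3 29.2
-91 183 -22.8 25.2 29.6
-89 169 -22.5 26.0 29.7
-87 221 -22.5 25.9 29.7
-85 180 -22.3 24.7 29.3
-83 152 -23.0 25.3 29.3
-81 201 -22.9 25.0 29.4
-79 190 -22.7 25.1 30.0
-77 231 -22.7 26.0 29.6
-75 1370 -22.8 25.6 29.4
-73 148 -16.6 24.5 27.8
-71 125 -14.2 16.0 21.3
-69 141 -14.1 15.8 21.0
-67 939 -14.6 16.5 21.2
-65 98 -11.0 14.7 20.3
-63 41 -3.7 5.4 10.1
-61 44 -3.7 5.4 10.2
-59 43 -3.7 5.4 10.0
-57 44 -3.7 5.4 10.1
```

Collar has stopped (TCP no longer advances, force rising gently). A slight extra push to seat it, hold, then draw out along the axis.

Emit:
{"name": "step_arm", "arguments": {
  "commands": [
    {"gripper":1,"x":0.4,"y":0,"z":0.4,"spin":0},
    {"gripper":1,"x":0.4,"y":0,"z":0.4,"spin":0},
    {"gripper":1,"x":0.4,"y":0,"z":0.4,"spin":0},
    {"gripper":1,"x":0,"y":0,"z":0,"spin":0},
    {"gripper":1,"x":0,"y":0,"z":0,"spin":0},
    {"gripper":1,"x":0,"y":0,"z":0,"spin":0},
    {"gripper":1,"x":0,"y":0,"z":0,"spin":0},
    {"gripper":1,"x":0,"y":0,"z":0,"spin":0},
    {"gripper":1,"x":0,"y":0,"z":0,"spin":0},
    {"gripper":1,"x":0,"y":0,"z":0,"spin":0}
  ]
}}

```text
time: 13.7
eef_pos: [0.602, 0.0063, 0.2248]
tcp_rot: [0.989, 0.148, -0.003, 0.0]
contact_force: [-14.0, -1.2, 9.5]
opening: 0.214
finger_force: 79.4
```

```bash
python3 gap.py | tail -14
```

```text
-83 163 -23.1 25.5 30.1
-81 184 -22.9 25.1 29.8
-79 197 -22.6 24.9 29.5
-77 230 -22.8 25.8 29.6
-75 1351 -22.8 25.6 29.7
-73 169 -16.2 24.1 28.3
-71 131 -14.2 15.9 20.9
-69 136 -14.1 16.3 21.0
-67 954 -14.5 16.5 21.3
-65 91 -13.5 15.7 19.8
-63 44 -3.7 5.4 10.1
-61 43 -3.7 5.4 9.9
-59 46 -3.7 5.3 9.9
-57 42 -3.7 5.4 9.9
```

Emit:
{"name": "step_arm", "arguments": {
  "commands": [
    {"gripper":1,"x":-1,"y":0,"z":-1,"spin":0},
    {"gripper":1,"x":-2,"y":0,"z":-2,"spin":0},
    {"gripper":1,"x":-5,"y":0.1,"z":-5,"spin":0},
    {"gripper":1,"x":-6,"y":0.1,"z":-6,"spin":0},
    {"gripper":1,"x":-7,"y":0.1,"z":-7,"spin":0},
    {"gripper":1,"x":-7,"y":0.1,"z":-7,"spin":0},
    {"gripper":1,"x":-7,"y":0.1,"z":-7,"spin":0},
    {"gripper":1,"x":-7,"y":0.1,"z":-7,"spin":0},
    {"gripper":1,"x":-7,"y":0.1,"z":-7,"spin":0},
    {"gripper":1,"x":-7,"y":0.1,"z":-7,"spin":0}
  ]
}}

```text
time: 14.75
eef_pos: [0.5497, -0.0104, 0.2794]
tcp_rot: [0.989, 0.148, 0.0, 0.0]
contact_force: [-0.1, -0.6, -1.8]
opening: 0.207
finger_force: 78.2
```

Emit:
{"name": "step_arm", "arguments": {
  "commands": [
    {"gripper":1,"x":-7,"y":0.1,"z":-7,"spin":0},
    {"gripper":1,"x":-7,"y":0.1,"z":-7,"spin":0},
    {"gripper":1,"x":-7,"y":0.1,"z":-7,"spin":0},
    {"gripper":1,"x":-7,"y":0.1,"z":-7,"spin":0},
    {"gripper":1,"x":-7,"y":0.1,"z":-7,"spin":0},
    {"gripper":1,"x":-7,"y":0,"z":-7,"spin":0},
    {"gripper":1,"x":-4,"y":0,"z":-6,"spin":0},
    {"gripper":1,"x":0,"y":0,"z":-5,"spin":0},
    {"gripper":1,"x":0,"y":0,"z":0,"spin":0},
    {"gripper":1,"x":0,"y":0,"z":0,"spin":0}
  ]
}}

```text
time: 15.75
eef_pos: [0.5066, -0.0241, 0.3316]
tcp_rot: [0.989, 0.148, -0.0, -0.0]
contact_force: [0.5, 1.1, -0.6]
opening: 0.208
finger_force: 78.2
```

```bash
cat > look.py <<'E'
from plant import *
from meas import *
s=get_state(); q=s["tcp_rot"]; yaw=2*np.degrees(np.arctan2(q[1],q[0])); print(s["time"],s["eef_pos"],q,yaw,s["contact_force"],s["opening"],s["qpos"].round(2))
c=wrist(read_camera,s); cv2.imwrite("pics/w8.png",c["color"][:,:,::-1])
psi=np.radians(yaw); e=np.array([np.cos(psi),np.sin(psi),0]); l=np.array([-e[1],e[0],0])
P,C,uv=cloud(c,240,400,0,330); D=(P-s["eef_pos"])*1e3; X,Y,Z=D@e,D@l,D[:,2]
for a in range(14,180,6):
    k=(abs(Y-2)<18)&(X>=a)&(X<a+6)&(Z>-135)
    if k.sum(): print(a+3,k.sum(),"lat",Y[k].min().round(1),Y[k].max().round(1),"z",Z[k].min().round(1),Z[k].max().round(1))
E
python3 look.py
```

```text
15.75 [ 0.50659607 -0.02412697  0.33163626] [ 9.89009427e-01  1.47852458e-01 -2.04523614e-05 -5.39261946e-05] 17.004987603384684 [ 0.54072107  1.08107382 -0.61091311] 0.20848868142043123 [-0.25 -0.15  1.88  0.    1.41  1.03]
17 2579 lat -16.0 20.0 z -12.0 65.4
23 549 lat -9.7 10.1 z -19.8 -0.1
29 462 lat -9.1 10.2 z -21.0 -5.1
35 330 lat -7.3 8.2 z -30.0 -11.5
41 270 lat -11.1 13.0 z -54.4 -23.5
47 414 lat -14.7 16.4 z -51.0 -30.3
53 441 lat -14.8 16.0 z -45.2 -35.7
59 482 lat -14.4 16.0 z -46.9 -32.0
65 339 lat -11.5 13.1 z -59.3 -32.4
71 149 lat -3.4 6.0 z -65.6 -54.3
77 134 lat -3.4 6.1 z -71.9 -60.1
83 137 lat -3.4 6.2 z -75.6 -65.5
89 117 lat -2.8 6.4 z -82.0 -72.0
95 123 lat -2.9 6.5 z -88.5 -77.7
101 108 lat -2.9 6.6 z -93.2 -83.6
107 57 lat -0.7 5.2 z -101.5 -89.7
113 58 lat -0.7 4.6 z -106.6 -97.7
```

Gauge is out with the pin about 18 mm in. Since the tool can't be tilted, I'll level the gauge by pivoting it between the pads. To do that I'll lower its sleeve onto the notch of the rest's tall upright.

Emit:
{"name": "step_arm", "arguments": {
  "commands": [
    {"gripper":1,"x":0,"y":0,"z":0,"spin":2.4},
    {"gripper":1,"x":-5,"y":8,"z":0,"spin":2.4},
    {"gripper":1,"x":-15,"y":16,"z":0,"spin":0},
    {"gripper":1,"x":-18,"y":20,"z":0,"spin":0},
    {"gripper":1,"x":-18,"y":20,"z":0,"spin":0},
    {"gripper":1,"x":-18,"y":20,"z":0,"spin":0},
    {"gripper":1,"x":-18,"y":20,"z":0,"spin":0},
    {"gripper":1,"x":-18,"y":20,"z":0,"spin":0},
    {"gripper":1,"x":-10,"y":11,"z":0,"spin":0},
    {"gripper":1,"x":0,"y":0,"z":0,"spin":0}
  ]
}}

```text
time: 16.8
eef_pos: [0.4171, -0.1833, 0.3314]
tcp_rot: [0.995, 0.104, -0.0, 0.0]
contact_force: [-0.8, 0.3, -1.4]
opening: 0.209
finger_force: 78.1
```

Emit:
{"name": "step_arm", "arguments": {
  "commands": [
    {"gripper":1,"x":0,"y":0,"z":5,"spin":0},
    {"gripper":1,"x":0,"y":0,"z":15,"spin":0},
    {"gripper":1,"x":0,"y":0,"z":20,"spin":0},
    {"gripper":1,"x":0,"y":0,"z":20,"spin":0},
    {"gripper":1,"x":0,"y":0,"z":15,"spin":0},
    {"gripper":1,"x":0,"y":0,"z":10,"spin":0},
    {"gripper":1,"x":0,"y":0,"z":5,"spin":0},
    {"gripper":1,"x":0,"y":0,"z":0,"spin":0},
    {"gripper":1,"x":0,"y":0,"z":0,"spin":0},
    {"gripper":1,"x":0,"y":0,"z":0,"spin":0}
  ]
}}

```text
time: 17.8
eef_pos: [0.4186, -0.182, 0.2428]
tcp_rot: [0.994, 0.106, 0.001, 0.001]
contact_force: [-1.1, -0.2, -1.4]
opening: 0.21
finger_force: 78.1
```

```bash
python3 - <<'E'
from plant import *
from meas import *
s=get_state(); q=s["tcp_rot"]; yaw=2*np.degrees(np.arctan2(q[1],q[0])); print(s["time"],s["eef_pos"],q,yaw,s["contact_force"],s["qpos"].round(2))
psi=np.radians(yaw); e=np.array([np.cos(psi),np.sin(psi),0]); l=np.array([-e[1],e[0],0])
c=wrist(read_camera,s); cv2.imwrite("pics/w9.png",cv2.resize(c["color"][0:280,200:440],(480,560))[:,:,::-1])
P,C,uv=cloud(c,240,400,0,330); D=(P-s["eef_pos"])*1e3; X,Y,Z=D@e,D@l,D[:,2]
up=(P[:,2]>.085)&(P[:,2]<.135)&(abs(Y)<30)&(X>70)&(X+Z<-10)
for a in range(70,140,3):
    k=up&(X>=a)&(X<a+3)
    if k.sum(): print("upright X",a+1.5,k.sum(),"lat",np.sort(Y[k]).round(0)[::max(1,k.sum()//10)],"z",P[k][:,2].min().round(3),P[k][:,2].max().round(3))
for a in range(68,125,8):
    k=(abs(Y-2)<9)&(X>=a)&(X<a+6)&(abs(X+Z-15)<14)
    if k.sum(): print(a+3,k.sum(),"sleeve lat",Y[k].min().round(1),Y[k].max().round(1),"z",Z[k].max().round(1))
E
```

```text
17.8 [ 0.41858944 -0.18197938  0.24282721] [9.94340857e-01 1.06231710e-01 7.74972007e-04 6.95026163e-04] 12.1962772312022 [-1.09757777 -0.21506325 -1.42279771] [-0.63 -0.21  2.1   0.    1.26  0.72]
upright X 86.5 77 lat [-15. -13. -11.  -8.  -6.   9.  11.  13.  14.  17.  19.] z 0.1 0.124
upright X 89.5 86 lat [-15. -13. -11.  -9.  -7.  -4.  10.  12.  14.  17.  18.] z 0.116 0.124
upright X 113.5 107 lat [-15. -13. -10.  -8.  -6.  -4.  11.  13.  15.  17.  19.] z 0.088 0.1
upright X 116.5 49 lat [-14. -13. -11.  -9.  -7.  -5.  -4.  11.  13.  14.  16.  19.  21.] z 0.096 0.099
71 149 sleeve lat -3.4 6.0 z -54.0
79 135 sleeve lat -3.5 6.1 z -61.3
87 128 sleeve lat -3.6 6.3 z -69.4
95 120 sleeve lat -2.9 6.5 z -76.4
103 92 sleeve lat -3.0 6.5 z -85.7
111 59 sleeve lat -0.8 4.5 z -96.2
119 3 sleeve lat 0.7 3.7 z -105.1
```

View pics/w9.png

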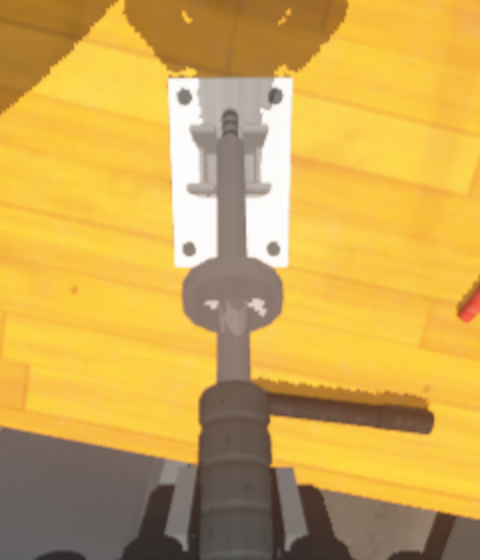

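The wrist crop shows the sleeve centred over both notches (uprights at rows 130 and 188). Lower it with a softer grip.

Emit:
{"name": "step_arm", "arguments": {
  "commands": [
    {"gripper":1,"x":0,"y":0,"z":5,"spin":0},
    {"gripper":1,"x":0,"y":0,"z":10,"spin":0},
    {"gripper":1,"x":0,"y":0,"z":12,"spin":0},
    {"gripper":1,"x":0,"y":0,"z":10,"spin":0},
    {"gripper":1,"x":0,"y":0,"z":5,"spin":0},
    {"gripper":1,"x":0,"y":0,"z":5,"spin":0},
    {"gripper":1,"x":0,"y":0,"z":5,"spin":0},
    {"gripper":1,"x":0,"y":0,"z":5,"spin":0},
    {"gripper":1,"x":0,"y":0,"z":0,"spin":0},
    {"gripper":1,"x":0,"y":0,"z":0,"spin":0}
  ],
  "force": 40
}}

```text
time: 18.85
eef_pos: [0.4197, -0.181, 0.1854]
tcp_rot: [0.994, 0.106, 0.003, -0.0]
contact_force: [5.3, 4.2, 0.6]
opening: 0.208
finger_force: 76.1
```

```bash
cat > slope.py <<'E'
from plant import *
from meas import *
s=get_state(); q=s["tcp_rot"]; yaw=2*np.degrees(np.arctan2(q[1],q[0])); print(s["time"],s["eef_pos"],q,yaw,s["contact_force"],s["wrist_torque"],s["finger_force"],s["opening"])
psi=np.radians(yaw); e=np.array([np.cos(psi),np.sin(psi),0]); l=np.array([-e[1],e[0],0])
c=wrist(read_camera,s)
P,C,uv=cloud(c,240,400,0,330); D=(P-s["eef_pos"])*1e3; X,Y,Z=D@e,D@l,D[:,2]
r=[]
for a in range(20,180,4):
    k=(abs(Y-1.7)<3)&(X>=a)&(X<a+4)&(Z<25)&(Z>-125)
    if k.sum(): r.append((a+2,np.median(Z[k]).round(1),np.median(Y[k]).round(1)))
    w=(abs(Y-1.7)<20)&(X>=a)&(X<a+4)&(Z<35)&(Z>(np.median(Z[k])-8 if k.sum() else 99))
    if k.sum(): print(*r[-1],"width",(Y[w].max()-Y[w].min()).round(1))
E
python3 slope.py
```

```text
18.85 [ 0.41966084 -0.18100188  0.18540438] [ 9.94352558e-01  1.06094968e-01  2.57640595e-03 -4.59015328e-04] 12.180553870601688 [5.33014586 4.20140477 0.56307926] [ 0.89573703 -1.10781858  0.22540529] 76.10995888710022 0.20769247423730883
22 -1.2 2.0 width 18.1
26 -4.6 1.5 width 17.8
30 -7.9 1.8 width 18.6
34 -12.0 1.6 width 16.9
38 -21.5 1.6 width 9.9
42 -25.0 1.7 width 9.9
46 -28.3 1.7 width 9.5
50 -31.9 1.4 width 9.6
54 -35.2 1.2 width 30.8
58 -34.8 1.7 width 30.6
62 -30.3 1.7 width 27.2
66 -30.9 1.7 width 25.2
70 -48.6 1.7 width 13.7
74 -52.3 1.9 width 9.0
78 -56.2 1.6 width 9.1
82 -59.3 1.3 width 9.2
86 -62.9 1.7 width 35.1
90 -66.7 1.4 width 35.0
94 -70.1 1.4 width 8.8
98 -73.4 1.4 width 9.0
102 -76.8 1.4 width 9.1
106 -80.0 1.5 width 9.1
110 -83.5 1.5 width 34.2
114 -90.3 1.5 width 35.3
118 -93.3 1.5 width 5.9
122 -96.0 1.5 width 5.1
```

Pivoting works: slope already 41°. Continue down.

Emit:
{"name": "step_arm", "arguments": {
  "commands": [
    {"gripper":1,"x":0,"y":0,"z":4,"spin":0},
    {"gripper":1,"x":0,"y":0,"z":4,"spin":0},
    {"gripper":1,"x":0,"y":0,"z":4,"spin":0},
    {"gripper":1,"x":0,"y":0,"z":4,"spin":0},
    {"gripper":1,"x":0,"y":0,"z":4,"spin":0},
    {"gripper":1,"x":0,"y":0,"z":4,"spin":0},
    {"gripper":1,"x":0,"y":0,"z":4,"spin":0},
    {"gripper":1,"x":0,"y":0,"z":4,"spin":0},
    {"gripper":1,"x":0,"y":0,"z":0,"spin":0},
    {"gripper":1,"x":0,"y":0,"z":0,"spin":0}
  ],
  "force": 40
}}

```text
time: 19.9
eef_pos: [0.4188, -0.1815, 0.1534]
tcp_rot: [0.994, 0.106, 0.001, 0.0]
contact_force: [2.8, 3.5, 3.2]
opening: 0.209
finger_force: 72.0
```

```bash
python3 slope.py
```

```text
19.9 [ 0.41881109 -0.18150254  0.15337126] [9.94330017e-01 1.06333401e-01 1.01159216e-03 4.87892402e-05] 12.207996161596208 [2.83310013 3.45297098 3.24320087] [ 0.77711861 -0.69556617  0.22181092] 71.98156714439392 0.2093486154415623
22 5.3 1.9 width 19.0
26 3.7 1.6 width 18.5
30 0.9 1.4 width 18.0
34 -0.7 1.9 width 18.7
38 -2.9 1.9 width 18.0
42 -10.1 1.5 width 9.6
46 -12.5 1.5 width 9.6
50 -14.5 1.5 width 9.7
54 -16.5 1.5 width 9.7
58 -18.3 1.5 width 9.2
62 -20.7 1.5 width 30.5
66 -20.8 1.5 width 30.7
70 -13.7 1.9 width 27.8
74 -14.4 1.9 width 26.6
78 -28.9 1.6 width 13.6
82 -30.8 1.6 width 9.6
86 -32.5 1.6 width 35.0
90 -35.0 1.6 width 35.7
94 -37.1 1.6 width 9.7
98 -39.0 1.6 width 9.7
102 -41.2 1.6 width 9.8
106 -43.6 1.6 width 9.2
110 -45.5 1.6 width 9.2
114 -47.2 1.6 width 34.9
118 -49.4 1.7 width 20.7
122 -51.5 1.7 width 9.3
126 -53.6 1.7 width 9.4
130 -56.4 1.7 width 7.6
134 -60.3 1.7 width 5.3
138 -61.7 1.7 width 5.4
```

Emit:
{"name": "step_arm", "arguments": {
  "commands": [
    {"gripper":1,"x":0,"y":0,"z":4,"spin":0},
    {"gripper":1,"x":0,"y":0,"z":5,"spin":0},
    {"gripper":1,"x":0,"y":0,"z":5,"spin":0},
    {"gripper":1,"x":0,"y":0,"z":5,"spin":0},
    {"gripper":1,"x":0,"y":0,"z":5,"spin":0},
    {"gripper":1,"x":0,"y":0,"z":5,"spin":0},
    {"gripper":1,"x":0,"y":0,"z":5,"spin":0},
    {"gripper":1,"x":0,"y":0,"z":5,"spin":0},
    {"gripper":1,"x":0,"y":0,"z":4,"spin":0},
    {"gripper":1,"x":0,"y":0,"z":0,"spin":0}
  ]
}}

```text
time: 20.95
eef_pos: [0.4168, -0.1817, 0.1091]
tcp_rot: [0.994, 0.107, -0.002, -0.0]
contact_force: [-4.9, 2.5, 5.3]
opening: 0.21
finger_force: 69.2
```

```bash
python3 slope.py
```

```text
20.95 [ 0.41675876 -0.18165957  0.10912059] [ 9.94281566e-01  1.06770846e-01 -2.02493896e-03 -2.32546958e-04] 12.258429985536376 [-4.90411898  2.45729482  5.30178837] [0.34439077 0.21654006 0.22644116] 69.1937506198883 0.21034851454029735
22 15.9 1.7 width 19.0
26 15.4 1.7 width 19.3
30 15.0 1.7 width 19.1
34 15.4 1.6 width 19.0
38 14.6 1.6 width 18.8
42 10.0 1.7 width 9.7
46 10.1 1.7 width 9.5
50 9.9 1.6 width 10.0
54 9.7 1.6 width 9.9
58 9.6 1.6 width 9.3
62 9.4 1.6 width 9.2
66 9.2 2.0 width 9.5
70 19.7 1.5 width 28.5
74 20.0 1.7 width 27.8
78 10.2 1.6 width 30.7
82 8.8 1.7 width 9.6
86 8.8 1.9 width 9.5
90 8.7 1.8 width 36.0
94 8.6 1.8 width 33.6
98 8.3 1.8 width 9.8
102 8.2 1.8 width 9.6
106 8.0 1.4 width 9.4
110 7.9 1.7 width 9.8
114 7.8 1.4 width 9.7
118 7.1 1.5 width 9.6
```

Level to about 2°. Lift away and re-check.

Emit:
{"name": "step_arm", "arguments": {
  "commands": [
    {"gripper":1,"x":0,"y":0,"z":0,"spin":0},
    {"gripper":1,"x":0,"y":0,"z":-3,"spin":0},
    {"gripper":1,"x":0,"y":0,"z":-10,"spin":0},
    {"gripper":1,"x":0,"y":0,"z":-20,"spin":0},
    {"gripper":1,"x":0,"y":0,"z":-30,"spin":0},
    {"gripper":1,"x":0,"y":0,"z":-30,"spin":0},
    {"gripper":1,"x":0,"y":0,"z":-30,"spin":0},
    {"gripper":1,"x":0,"y":0,"z":-30,"spin":0},
    {"gripper":1,"x":0,"y":0,"z":-25,"spin":0},
    {"gripper":1,"x":0,"y":0,"z":-12,"spin":0}
  ],
  "force": 80
}}

```text
time: 22.0
eef_pos: [0.4189, -0.1824, 0.303]
tcp_rot: [0.994, 0.106, 0.002, 0.002]
contact_force: [-0.0, -0.2, -0.8]
opening: 0.215
finger_force: 78.1
```

Emit:
{"name": "step_arm", "arguments": {
  "commands": [
    {"gripper":1,"x":0,"y":0,"z":0,"spin":0},
    {"gripper":1,"x":0,"y":0,"z":0,"spin":0},
    {"gripper":1,"x":0,"y":0,"z":0,"spin":0},
    {"gripper":1,"x":0,"y":0,"z":0,"spin":0},
    {"gripper":1,"x":0,"y":0,"z":0,"spin":0},
    {"gripper":1,"x":0,"y":0,"z":0,"spin":0},
    {"gripper":1,"x":0,"y":0,"z":0,"spin":0},
    {"gripper":1,"x":0,"y":0,"z":0,"spin":0},
    {"gripper":1,"x":0,"y":0,"z":0,"spin":0},
    {"gripper":1,"x":0,"y":0,"z":0,"spin":0}
  ]
}}

```text
time: 23.0
eef_pos: [0.4181, -0.1816, 0.2998]
tcp_rot: [0.994, 0.106, 0.0, 0.0]
contact_force: [-0.1, -0.4, -1.7]
opening: 0.213
finger_force: 78.1
```

```bash
sed -i 's/cloud(c,240,400,0,330)/cloud(c,240,400,0,330)/' slope.py; python3 slope.py; python3 slope.py | head -1; python3 - <<'E'
from plant import *
print(get_state()["dq"].round(4))
E
```

```text
23.0 [ 0.41809526 -0.18162537  0.2997793 ] [9.94337996e-01 1.06263577e-01 3.94617496e-05 2.75931043e-05] 12.19994299175081 [-0.06345426 -0.43309864 -1.73048826] [-0.04603362  0.05713782 -0.01238059] 78.09977531433105 0.21274180047517696
22 14.6 1.7 width 19.2
26 14.3 1.7 width 19.1
30 13.6 1.7 width 18.8
34 13.7 1.7 width 18.8
38 13.1 1.7 width 19.1
42 8.1 1.7 width 12.1
46 7.8 1.7 width 9.7
50 7.4 1.7 width 9.6
54 7.2 1.7 width 9.6
58 6.8 1.7 width 9.5
62 6.4 1.7 width 9.4
66 6.2 1.6 width 9.4
70 15.7 1.8 width 28.6
74 16.6 1.4 width 27.3
78 15.8 1.8 width 27.8
82 5.0 1.6 width 9.6
86 4.7 1.9 width 9.5
90 4.4 1.5 width 9.4
94 4.0 1.5 width 9.3
98 3.6 1.5 width 9.7
102 3.4 1.9 width 9.6
106 3.1 1.7 width 9.5
110 2.6 1.8 width 9.5
114 2.4 1.8 width 9.4
118 2.1 2.2 width 9.7
23.05 [ 0.41808356 -0.18161378  0.2997599 ] [9.94339522e-01 1.06249304e-01 2.15636622e-05 2.59593087e-05] 12.19829812322668 [ 0.61025581 -0.72308904 -1.67365812] [-0.01532669  0.14566906 -0.00064747] 78.10068726539612 0.20869738078673503
[-0.0008  0.0001 -0.0012 -0.0002 -0.      0.0013]
```

```bash
python3 -c "
from plant import *
print(sign_off())"
```

```text
the job is handed in; nothing more can be done
None
```

I seated the gauge's collar on the bush (peak wrist reading about 17 N) and drew it out with the pin pushed in about 18 mm, judged from the wrist view just after withdrawal. I handed the job in at 23 s with the gauge still held, sloping about 4.5° and about 30 cm above the bench; I levelled it by pivoting the sleeve on the rest's notch, and `sign_off()` returned no verdict.

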